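# Check in a reagent carton at the membrane-key station

### The job

Take the white reagent carton that stands between the two bottles and stand it upright and square on the blue line in the bay of the check-in station, between its two tall walls. Let go of it, then press the green membrane key on the station firmly, hold it down for at least half a second so that it registers, and let it go. Do not press the other two keys, and leave the bottles and the roll of tape beside the station where they are.

Things in the scene. Friction and masses are not known exactly. Their poses are not given: they have to be found in the camera images.
- kit_centre (a point): Centre of the white carton with a green flash, a rigid box on end, 0.12 kg: 115 mm tall (its y axis, up), 60 mm wide (x axis, level), 42 mm thick (z axis, level). At the start bottles stand 4 to 8 mm off its 60 mm wide faces: fingers fit only across the 60 mm. In the bay fingers fit only across the 42 mm, so it must be set down in the open and regrasped a quarter turn round
- mat: Black rubber mat, 200 x 110 x 3 mm, fixed; origin at the centre of its underside on the worktop. The carton and the two bottles stand in a row along its x axis on its top, 3 mm above the worktop. Keep the arm clear of the wall shelf that overhangs everything beyond world x = 0.64 m from 0.50 m above the worktop up
- station: White station, fixed; origin at worktop height under the bay centre, x along the bay, z up. Bay floor 10 mm above the worktop, 116 mm long. Two walls 10 mm thick, 116 mm long, tops at 124 mm, inner faces at y = +38 and -38 mm; bay open at both ends and above. Console at y -45 to -117 mm, 116 mm long, flat top at 80 mm; three keys on it at y = -81, x = -36, 0, 36 mm
- bay_line (a point): Middle of the blue line across the bay floor, on the floor 10 mm above the worktop; axes as the station's. The carton belongs here, centred on it, its thickness (z axis) along the station's x and its width across the bay
- key_green_top (a point): Centre of the top of the green membrane key (26 x 26 mm, top 83.5 mm above the worktop, 3.5 mm proud of the console), pressed straight down. Which colour is at which of the three places changes from run to run
- key_green (a joint): Travel of the green key: 0 at rest, positive down in m; 2 mm in all against a spring of 3.5 N per mm (7 N at the stop). It registers when held 1.4 mm down (about 5 N) for 0.4 s; 10 to 15 N is a good firm press, more than 40 N damages it
- key_yellow_top (a point): Centre of the top of the yellow key, same size; not to be pressed
- key_yellow (a joint): Travel of the yellow key, as for the green one
- key_blue_top (a point): Centre of the top of the blue key, same size; not to be pressed
- key_blue (a joint): Travel of the blue key, as for the green one
- bottle_red: White bottle with red cap, 48 mm diameter, 110 mm tall, loose; origin at the centre of its underside, z up; bystander
- bottle_blue: White bottle with blue cap, 52 mm diameter, 125 mm tall, loose; origin at the centre of its underside, z up; bystander
- tape: Roll of brown tape lying flat, 93 mm diameter, 48 mm high, loose; origin at the centre of its underside; bystander. The worktop in front of the station (robot's side) is free but for this roll; the grey card tray beyond ends at world y = -0.165 m, the worktop's front edge is at x = 0.22 m
Mind the look-alikes: they are no part of the job. Of the things that look like the station, take the one that is farthest to the robot's left at the start.

How it is judged (in metres and radians):
On the way, in this order (a step that is already met when the one before it is completed fails the run):
1. the carton stands upright and square on the line in the bay, let go (horizontal distance between kit_centre and bay_line below 0.02 m and z of kit_centre in the frame of bay_line below 0.062 m and angle between kit_centre's own y axis and vertical below 0.08 rad and angle between the z axis of kit_centre and the x axis of station, either way round below 0.22 rad and contact force between the fingers and kit below 0.1 N and linear speed of kit below 0.02 m/s), for 0.2 s.
2. the green key is pressed down by 1.4 mm or more with at least 4 N for 0.4 s (value of joint key_green above 0.0014 m and contact force between the fingers and key_green above 4 N), for 0.4 s.
At the end, for the whole second after the job is handed in: The carton stands at rest on the bay floor, upright within 0.08 rad, within 20 mm of the middle of the blue line and square to the bay within 0.22 rad, and the green key is up again (under 0.5 mm) (horizontal distance between kit_centre and bay_line below 0.02 m and z of kit_centre in the frame of bay_line below 0.062 m and angle between kit_centre's own y axis and vertical below 0.08 rad and angle between the z axis of kit_centre and the x axis of station, either way round below 0.22 rad and linear speed of kit below 0.02 m/s and value of joint key_green below 0.0005 m); the robot touches nothing.
It fails at once if the yellow or the blue key is pressed (1 mm or more) (value of joint any of key_yellow, key_blue above 0.001 m).
It fails at once if the green key is pressed with more than 40 N (contact force between key_green and anything else above 40 N).
It fails at once if a bottle is moved by more than 25 mm or tipped (distance of any of bottle_red, bottle_blue from where it was at the start of the episode above 0.025 m or angle between any of bottle_red, bottle_blue's own z axis and vertical above 0.4 rad).
It fails at once if the roll of tape is moved by more than 25 mm (distance of tape from where it was at the start of the episode above 0.025 m).
It also fails if it takes over 67 s, if anything falls off the work surface, if the arm or the gripper's body presses on something with over 40 N, if the wrist force passes 120 N, or if a joint passes its speed limit or range.

### The arm

A 6-joint arm with a two-finger parallel gripper is mounted at the origin on a cart in front of the work surface, level with it; the furniture and walls round the work are solid. World frame = base frame: x ahead of the robot, y to its left, z up, the work surface at z = 0. Lengths are in m, angles in degrees, forces in N, time in s.
With the tool pointing down it reaches from about 0.4 to 0.825 m from the base axis. Payload 7 kg.
Tool frame: the origin (TCP) lies between the finger pads; the fingertips stand 19 mm ahead of it and the grasp point (between the pads) is the TCP (r.tip_extent is the distance from the TCP to the fingertips, in m); z points along the fingers, y is the direction in which the jaws open and shut (so a half turn about z gives the same grasp; the last joint's range is limited). The gripper opens to 88 mm and grips with 3 to 60 N. Pads are 19 mm wide; open, the fingers measure 130 mm over their backs; the gripper's body (78 mm by 193 mm) begins 47 mm behind the grasp point.
Start: joints at [-50.415, 20.546, 0.682, 0, -70.136, -16.507], TCP at [0.265, -0.621, 0.246] pointing down, gripper open.
Joint ranges: [-176.03, 176.03], [-82.01, 121.73], [-58.28, 71.71], [-173.87, 95.51], [-174.79, -0.11], [-173.66, 173.66]. Speed limits (degrees/s): [136.94, 136.94, 172.46, 180, 180, 180].

### API

Orientations are given as [roll, pitch, yaw] about the fixed x, y, z axes, in that order (R = Rz(yaw) Ry(pitch) Rx(roll)).
In Python, from plant import r, capture, workorder, spotter gives the robot as it stands.
- The arm moves only by the tool step_arm, never from a script. Its argument "motion" is a list of rows, each a list of 5 numbers: the finger opening in m, from 0 to 0.0876, then the shift along the tool's x, y, z in m, then the turn about the tool's z in rad. In form: [[grip, dx, dy, dz, roll], ...]. A call has 1 to 5 rows; each row is the pose to reach, as a shift and turn from the pose commanded when the call began, along the tool's axes at that moment; what a row does not reach only later rows make up. A row lasts 1/8 s, in which the tool goes at most 62.5 mm and 10.7 degrees, less where a joint would pass 70% of its speed; a pose out of reach is approached as far as the arm can. A call with a gripper value outside its range is refused whole. The fingers move at their own pace and stop on an object; "newtons" is the grip in N (left out, the last holds). Time passes only in rows, so rows that repeat a pose let the fingers close. It gives the time, the measured TCP pose, the force and the opening at its end, in the units of the state.
- r.get_state(): the state, without advancing time (a new reading comes with each control period).
- capture(name): name is "side" or "top" or "wrist"; returns a dict with "image" (400x640x3 uint8, red, green, blue), "z_map" (400x640 float32, m along the optical axis (not along the pixel's ray), 0 where there is no reading), "fx", "fy", "cx", "cy" (pixels), "pose" (4x4, takes a point from camera to world coordinates). Camera axes: x right, y down, z forward; pixel columns grow to the right and rows downward; lengths in m; the calibration is good to about 2 mm. A picture is of the moment at which its call begins.
- workorder.close_job(): hands the job in, once; it reports no verdict.
Trained networks look in the newest picture that a camera, given by its name, has taken for a name from the list of things; names that differ only in an ending like _2 or _b are one class to them, and where a whole thing is asked for, a point or a joint stands for the part that bears it (a point fixed in the world has none). Each returns a list of dicts, best first, with "p" (0 to 1); they miss things now and then, are a little off and sometimes report something else, mostly with a low value. They report only what shows in the picture. A call takes as long as a camera call. They do not tell look-alikes from the thing itself.
- spotter.regions_of(camera, label): "mask" (400x640 bool, what is visible of it).
- spotter.tip_of(camera, label): "location" ([x, y, z] in m, in world coordinates, good to about 4 mm: a listed point, or the origin of a listed thing).
The state is a dict: "time_s": time; "joints": joint angles; "qd": joint speeds; "joint_torque": joint torques, N m; "tcp_pos": TCP position; "eef_rot": TCP orientation; "contact_force": force on the tool from outside, world axes, zero at the start; "moment": the same for the moment, N m; "gripper_width": finger opening in m.
Only numpy, scipy, OpenCV 4.12 (cv2) and the standard library are available. Lean on these libraries where they do the work, as an engineer would, in place of code of your own. Each camera call takes 0.05 s, during which the arm holds its last target.

## Working session

There is one attempt and no reset: what is moved stays moved. The work goes in short steps, Python scripts to look and compute and a tool call to move; the robot and the scene stay as the last step left them, time stands still between calls to the robot, and variables do not carry over. Pictures are saved under pics/ and viewed, and the job is handed in when it is done.

Besides the shell and the picture viewer there is one more tool, called by a JSON object that holds its "method" and its "body". step_arm: Moves the arm, as the interface text tells. Its arguments: {"type":"object","properties":{"motion":{"type":"array","items":{"type":"array","items":{"type":"number"}}},"newtons":{"type":"number"}},"required":["motion"]}

```bash
ls; mkdir -p pics
cat > h.py <<'E'
import numpy as np, cv2
from plant import r, capture, workorder, spotter
def save(c,n):
    cv2.imwrite('pics/'+n+'.png', c['image'][:,:,::-1])
def world(c):
    z=c['z_map']; v,u=np.mgrid[0:400,0:640]
    P=np.stack([(u-c['cx'])/c['fx']*z,(v-c['cy'])/c['fy']*z,z],-1)
    return P@c['pose'][:3,:3].T+c['pose'][:3,3]
E
python3 - <<'E'
from h import *
np.set_printoptions(precision=4,suppress=True)
print(r.get_state())
for n in ['side','top']:
    c=capture(n); save(c,n+'0'); np.savez(n+'0.npz',**c); print(n,c['pose'])
    for l in ['kit_centre','station','bay_line','key_green_top','key_yellow_top','key_blue_top','bottle_red','bottle_blue','tape','mat']:
        print(l,[(np.round(d['location'],4),round(d['p'],2)) for d in spotter.tip_of(n,l)])
E
```

```text
pics
{'time_s': 0.0, 'joints': array([-50.4154,  20.5912,   0.6324,  -0.0185, -70.1352, -16.5058]), 'qd': array([ 0.0732, -0.0824, -0.0153, -0.0192,  0.0647, -0.1099]), 'joint_torque': array([  0.0005, -58.2719,  29.3053,   6.9971,   0.0069,  -0.0002]), 'tcp_pos': array([ 0.2644, -0.6206,  0.2446]), 'eef_rot': array([ 179.9049,   -0.01  , -156.9275]), 'contact_force': array([-0.3095, -0.4077,  0.5552]), 'moment': array([ 0.0059,  0.044 , -0.0196]), 'gripper_width': 0.08763551184812952}
side [[ 0.9992  0.0128 -0.0383  0.5241]
 [ 0.0371 -0.6653  0.7457 -1.508 ]
 [-0.016  -0.7465 -0.6652  1.3063]
 [ 0.      0.      0.      1.    ]]
kit_centre [(array([0.5144, 0.3972, 0.0589]), 0.51)]
station [(array([ 0.4371, -0.6936,  0.0004]), 0.94), (array([ 0.506 , -0.2471, -0.0009]), 0.62)]
bay_line [(array([ 0.499 , -0.2502,  0.0086]), 0.76), (array([ 0.4287, -0.6941,  0.0173]), 0.61)]
key_green_top [(array([ 0.5045, -0.3255,  0.083 ]), 0.4)]
key_yellow_top [(array([ 0.5376, -0.3259,  0.0861]), 0.37)]
key_blue_top [(array([ 0.4716, -0.327 ,  0.083 ]), 0.41)]
bottle_red [(array([0.564 , 0.3853, 0.0048]), 0.51)]
bottle_blue [(array([0.4617, 0.4048, 0.0036]), 0.54)]
tape [(array([ 0.4438, -0.503 , -0.0027]), 0.91)]
mat [(array([0.5136, 0.4009, 0.0011]), 0.41)]
top [[-0.0035 -0.9973  0.0731  0.3673]
 [-1.      0.0034 -0.0026 -0.1409]
 [ 0.0024 -0.0731 -0.9973  1.7674]
 [ 0.      0.      0.      1.    ]]
kit_centre [(array([0.512 , 0.3988, 0.0612]), 0.64)]
station [(array([ 0.5008, -0.2425, -0.0033]), 0.7)]
bay_line [(array([ 0.507 , -0.2473,  0.0092]), 0.59)]
key_green_top []
key_yellow_top [(array([ 0.5359, -0.3215,  0.0837]), 0.6)]
key_blue_top [(array([ 0.4672, -0.3285,  0.0818]), 0.52)]
bottle_red [(array([0.5653, 0.3861, 0.0004]), 0.69)]
bottle_blue [(array([0.4641, 0.4117, 0.0002]), 0.52)]
tape [(array([ 0.4426, -0.5081, -0.0013]), 0.65)]
mat [(array([ 0.5128,  0.3956, -0.008 ]), 0.68)]
```

View pics/side0.png

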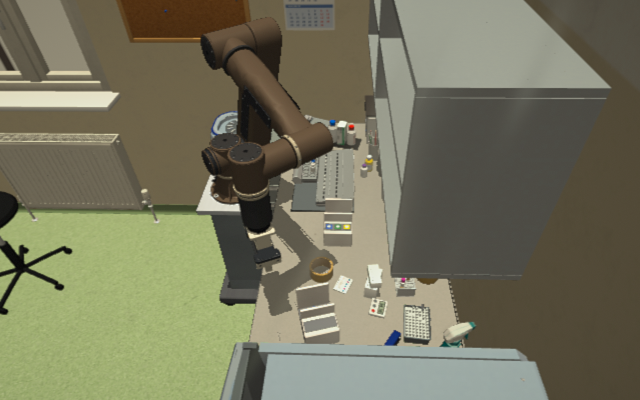

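View pics/top0.png

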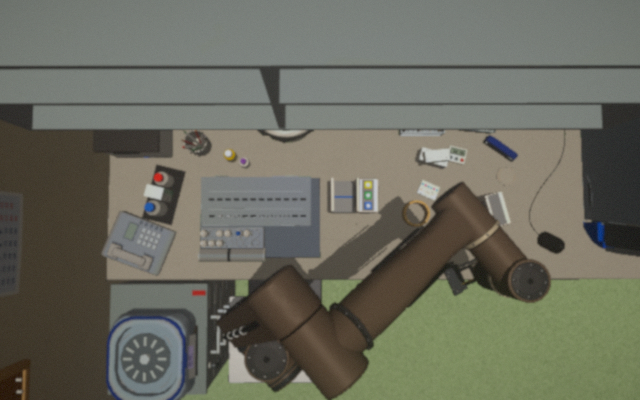

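Side view: the real station is at about (338,228), with keys blue, green and yellow in a row. The look-alike is at (318,315) and the carton row at (342,132). In the top view the station is at (353,195) and the carton at (155,192). I'll get finer estimates from the depth maps, then head over with the wrist camera.

```bash
cat >> h.py <<'E'
from scipy.spatial.transform import Rotation as Ro
def rel(target, yaw):
    """shift & turn in tool axes from the present measured pose to target xyz, tool down at yaw (deg)"""
    s=r.get_state(); R=Ro.from_euler('xyz',s['eef_rot'],degrees=True)
    d=R.inv().apply(np.array(target)-s['tcp_pos'])
    T=Ro.from_euler('xyz',[180,0,yaw],degrees=True)
    rv=(R.inv()*T).as_rotvec()
    print('t',round(s['time_s'],2),'tcp',np.round(s['tcp_pos'],4),np.round(s['eef_rot'],1),'q',np.round(s['joints'],0),'w',round(s['gripper_width'],4),'F',np.round(s['contact_force'],1))
    print('shift',np.round(d,4),'turn',np.round(rv,3))
E
python3 - <<'E'
from h import *
for n in ['top','side']:
    c=dict(np.load(n+'0.npz')); W=world(c); im=c['image']
    print(n,c['fx'],c['cx'],c['cy'])
    def rect(m,name):
        p=W[m][:,:2]
        if len(p)<6: print(name,len(p));return
        print(name,len(p),np.round(cv2.minAreaRect((p*1000).astype(np.float32)),1) if 0 else cv2.minAreaRect((p*1000).astype(np.float32)), np.round(np.median(W[m][:,2]),4))
    x,y,z=W[...,0],W[...,1],W[...,2]
    rect((abs(x-.513)<.05)&(abs(y-.4)<.08)&(z>.112)&(z<.122),'kit')
    rect((abs(x-.503)<.09)&(abs(y+.25)<.07)&(z>.115)&(z<.13),'walls')
    rect((abs(x-.503)<.09)&(abs(y+.327)<.05)&(z>.07)&(z<.09),'console')
rel([.43,-.33,.36],-160)
E
```

```text
top 491.17134726739135 314.5582150285424 198.44758155928744
kit 181 ((528.8726196289062, 393.4112548828125), (62.14498519897461, 75.41603088378906), 78.74240112304688) 0.1173
walls 196 ((502.934814453125, -246.2103729248047), (97.7513427734375, 115.48490142822266), 89.90070343017578) 0.1234
console 610 ((500.97308349609375, -323.0688781738281), (78.01299285888672, 114.74603271484375), 89.62199401855469) 0.0814
side 414.5619431433863 326.86104305793947 194.43447067769074
kit 53 ((510.40765380859375, 389.6046142578125), (82.72907257080078, 62.529136657714844), 13.176600456237793) 0.1168
walls 147 ((503.9010009765625, -250.77947998046875), (105.00092315673828, 110.71478271484375), 89.45501708984375) 0.1208
console 439 ((502.59130859375, -333.19354248046875), (115.63377380371094, 82.1778335571289), 0.9052738547325134) 0.0793
t 1.1 tcp [ 0.2645 -0.6209  0.2455] [ 180.     0.  -156.9] q [-50.  21.   1.  -0. -70. -17.] w 0.0874 F [ 0.4 -0.1  0.7]
shift [-0.2663  0.2028 -0.1144] turn [0.    0.    0.054]
```

Run:
```python
from h import *
rel([.42,-.36,.36],-105)
```

```text
t 1.1 tcp [ 0.2645 -0.6209  0.2455] [ 180.     0.  -156.9] q [-50.  21.   1.  -0. -70. -17.] w 0.0874 F [ 0.4 -0.1  0.7]
shift [-0.2453  0.1791 -0.1144] turn [ 0.     0.    -0.906]
```

{"method": "step_arm", "body": {"motion": [[0.087,-0.045,0.033,-0.03,-0.18],[0.087,-0.095,0.07,-0.055,-0.36],[0.087,-0.145,0.106,-0.075,-0.54],[0.087,-0.19,0.142,-0.095,-0.72],[0.087,-0.23,0.17,-0.11,-0.9]]}}

```text
time_s: 1.72
tcp_pos: [0.4102, -0.3727, 0.3569]
eef_rot: [-179.9, -0.0, -105.0]
contact_force: [0.9, -1.0, -0.7]
gripper_width: 0.0869
```

Run:
```python
from h import *
rel([.43,-.26,.36],-55)
```

```text
t 1.73 tcp [ 0.4102 -0.3727  0.3569] [-179.9   -0.  -105. ] q [-22.   6.  -4.   0. -80.   7.] w 0.0869 F [ 0.9 -1.  -0.7]
shift [-0.1139  0.01   -0.0032] turn [-0.001 -0.001 -0.873]
```

Run:
```python
from h import *
c=capture('wrist'); save(c,'w1'); print(np.round(c['pose'],3)); W=world(c); np.savez('w1.npz',**c)
for l in ['station','bay_line','key_green_top','key_yellow_top','key_blue_top']:
        print(l,[(np.round(d['location'],4),round(d['p'],2)) for d in spotter.tip_of('wrist',l)])
```

```text
[[-0.966  0.248  0.073  0.39 ]
 [ 0.259  0.928  0.267 -0.445]
 [-0.002  0.277 -0.961  0.497]
 [ 0.     0.     0.     1.   ]]
station [(array([ 0.501 , -0.2455, -0.0021]), 0.74)]
bay_line [(array([ 0.5072, -0.2497,  0.0168]), 0.67)]
key_green_top [(array([ 0.5056, -0.3281,  0.0768]), 0.79)]
key_yellow_top [(array([ 0.5398, -0.3219,  0.0831]), 0.67)]
key_blue_top [(array([ 0.4706, -0.3299,  0.0824]), 0.72)]
```

View pics/w1.png

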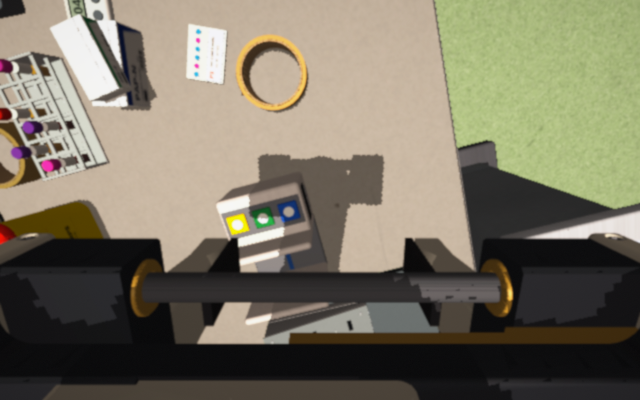

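Wrist view: station keys are yellow (237,224), green (263,217), blue (289,211). The tape is at (272,73) and the worktop in front of the station is free.

Run:
```python
from h import *
c=dict(np.load('w1.npz')); W=world(c); im=c['image'].astype(int)
x,y,z=W[...,0],W[...,1],W[...,2]
hsv=cv2.cvtColor(c['image'],cv2.COLOR_RGB2HSV)
reg=(abs(x-.503)<.08)&(abs(y+.327)<.05)&(z>.07)&(z<.1)
print('console',cv2.minAreaRect((W[reg][:,:2]*1000).astype(np.float32)), np.median(z[reg]))
for n,lo,hi in [('yellow',20,35),('green',45,85),('blue',95,130)]:
    m=reg&(hsv[...,0]>=lo)&(hsv[...,0]<=hi)&(hsv[...,1]>130)
    print(n,m.sum(),cv2.minAreaRect((W[m][:,:2]*1000).astype(np.float32)),np.median(z[m]))
m=(abs(x-.503)<.08)&(abs(y+.247)<.04)&(z>-.01)&(z<.03)&(hsv[...,0]>=95)&(hsv[...,0]<=130)&(hsv[...,1]>130)
print('line',m.sum(),W[m].mean(0), W[m].min(0),W[m].max(0))
```

```text
console ((502.51611328125, -326.5871276855469), (74.96794128417969, 115.71670532226562), 89.57006072998047) 0.0812714348815271
yellow 263 ((539.5792236328125, -328.3734130859375), (25.89324951171875, 26.977014541625977), 89.54458618164062) 0.0838940312231306
green 198 ((503.1269836425781, -328.5489501953125), (25.04403305053711, 24.338964462280273), 0.6018753051757812) 0.08415815764755291
blue 228 ((467.38623046875, -328.3147888183594), (24.930133819580078, 25.51524543762207), 89.79383850097656) 0.08392518624417378
line 50 [ 0.50361234 -0.22431373  0.01144964] [ 0.50049445 -0.23635911  0.00921064] [ 0.50701119 -0.21215598  0.01362276]
```

{"method": "step_arm", "body": {"motion": [[0.087,-0.05,0.003,-0.0,-0.18],[0.087,-0.1,0.01,0,-0.36],[0.087,-0.15,0.015,0,-0.54],[0.087,-0.2,0.015,0,-0.72],[0.087,-0.25,0.015,0,-0.9]]}}

```text
time_s: 2.65
tcp_pos: [0.461, -0.1291, 0.3552]
eef_rot: [180.0, 0.0, -53.6]
contact_force: [1.2, -0.4, -0.3]
gripper_width: 0.0868
```

Run:
```python
from h import *
rel([.47,.14,.34],-12)
```

```text
t 2.65 tcp [ 0.461  -0.1291  0.3552] [180.    0.  -53.6] q [  8.  -2. -12.   0. -79.  28.] w 0.0868 F [ 1.2 -0.4 -0.3]
shift [-0.2114 -0.1668  0.0151] turn [ 0.001  0.    -0.727]
```

{"method": "step_arm", "body": {"motion": [[0.087,-0.042,-0.034,0,-0.15],[0.087,-0.085,-0.067,0.003,-0.3],[0.087,-0.127,-0.1,0.006,-0.45],[0.087,-0.17,-0.134,0.01,-0.6],[0.087,-0.211,-0.167,0.015,-0.727]]}}

```text
time_s: 3.28
tcp_pos: [0.4715, 0.1401, 0.3401]
eef_rot: [180.0, 0.0, -12.0]
contact_force: [1.1, -1.1, 1.3]
gripper_width: 0.0872
```

Run:
```python
from h import *
rel([.513,.3,.34],-12)
c=capture('wrist'); save(c,'w2'); W=world(c); np.savez('w2.npz',**c)
for l in ['kit_centre','bottle_red','bottle_blue','mat']:
        print(l,[(np.round(d['location'],4),round(d['p'],2)) for d in spotter.tip_of('wrist',l)])
```

```text
t 3.27 tcp [0.4715 0.1401 0.3401] [180.   0. -12.] q [ 40.   0. -13.   0. -77.  38.] w 0.0872 F [ 1.1 -1.1  1.3]
shift [ 0.0072 -0.165   0.    ] turn [ 0.     0.    -0.001]
kit_centre [(array([0.5177, 0.3983, 0.0596]), 0.64)]
bottle_red [(array([0.5637, 0.3846, 0.003 ]), 0.58)]
bottle_blue [(array([0.4574, 0.4123, 0.0037]), 0.79)]
mat [(array([ 0.5168,  0.4002, -0.0039]), 0.93)]
```

View pics/w2.png

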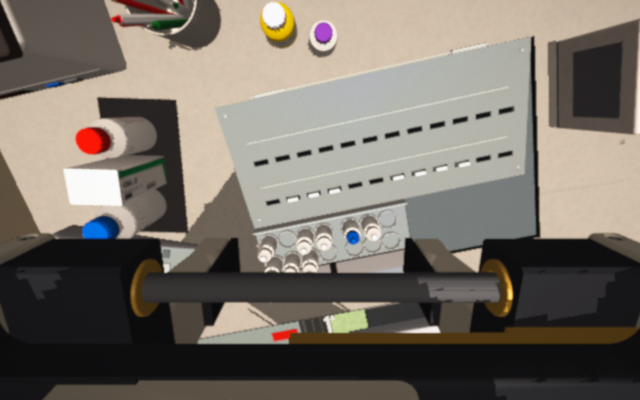

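Wrist view: the carton's white top is at about (100,183), between the red cap (92,140) and the blue cap (100,228).

Run:
```python
from h import *
c=dict(np.load('w2.npz')); W=world(c)
x,y,z=W[...,0],W[...,1],W[...,2]
sat=cv2.cvtColor(c['image'],cv2.COLOR_RGB2HSV)
for nm,cond in [('kit',(z>.111)&(z<.125)),('all',(z>.1))]:
    m=(abs(x-.513)<.08)&(abs(y-.4)<.08)&cond
    n,lab,st,ce=cv2.connectedComponentsWithStats(m.astype(np.uint8))
    for i in range(1,n):
        if st[i,4]>60:
            mm=lab==i; print(nm,st[i],cv2.minAreaRect((W[mm][:,:2]*1000).astype(np.float32)),np.median(z[mm]))
```

```text
kit [ 76 128  27  27 554] ((562.6460571289062, 384.7582092285156), (28.818241119384766, 29.240650177001953), 32.322975158691406) 0.11349707637222553
kit [  64  168   63   38 2066] ((512.624267578125, 396.3548889160156), (61.72753143310547, 42.20397186279297), 76.55465698242188) 0.11851328728614216
kit [ 91 216  28  23 228] ((464.6502990722656, 399.7220764160156), (31.761638641357422, 13.785487174987793), 21.43446922302246) 0.11788894247163786
all [ 76 127  34  28 732] ((562.1210327148438, 384.6704406738281), (29.39086151123047, 29.690916061401367), 27.402244567871094) 0.11314525455365518
all [  64  166   68   40 2352] ((512.6531372070312, 396.24200439453125), (61.93362045288086, 42.312744140625), 76.55465698242188) 0.1183913546010463
all [ 83 213  43  26 852] ((462.9308166503906, 405.83428955078125), (32.54732894897461, 27.415401458740234), 50.00971984863281) 0.12534010024539954
```

{"method": "step_arm", "body": {"motion": [[0.087,0.0,-0.04,0,0],[0.087,0.0,-0.08,0,0],[0.087,0,-0.12,0,0],[0.087,0,-0.16,0,0],[0.087,0,-0.16,0,0]]}}

```text
time_s: 4.15
tcp_pos: [0.506, 0.2962, 0.3394]
eef_rot: [179.9, 0.0, -12.2]
contact_force: [0.1, -0.5, -0.3]
gripper_width: 0.0873
```

Run:
```python
from h import *
c=capture('wrist'); save(c,'w3'); W=world(c); np.savez('w3.npz',**c)
x,y,z=W[...,0],W[...,1],W[...,2]
for nm,cond in [('kit',(z>.113)&(z<.123)),('all',(z>.105))]:
    m=(abs(x-.513)<.08)&(abs(y-.4)<.08)&cond
    n,lab,st,ce=cv2.connectedComponentsWithStats(m.astype(np.uint8))
    for i in range(1,n):
        if st[i,4]>60:
            mm=lab==i; print(nm,st[i],cv2.minAreaRect((W[mm][:,:2]*1000).astype(np.float32)),np.median(z[mm]))
rel([.514,.398,.2],-12)
```

```text
kit [219 130  26  26 392] ((562.046630859375, 385.2461853027344), (27.728818893432617, 26.845115661621094), 31.417320251464844) 0.1137807929517011
kit [ 206  170   55   37 1937] ((512.5760498046875, 396.81414794921875), (60.57255554199219, 42.18198776245117), 76.40581512451172) 0.11853945459807214
kit [226 218  25  18  91] ((469.0664367675781, 401.5551452636719), (30.73949432373047, 10.950492858886719), 46.99258041381836) 0.11823333543131898
all [219 129  28  28 587] ((562.6866455078125, 385.22589111328125), (29.356740951538086, 29.14315414428711), 41.28959655761719) 0.1133753746096473
all [ 206  168   57   39 2045] ((512.5709838867188, 396.7522888183594), (60.69552230834961, 42.19613265991211), 76.43596649169922) 0.11848386380126213
all [    0   217   251   183 32159] ((504.9499206542969, 376.85333251953125), (59.97797775268555, 129.93292236328125), 55.805419921875) 0.41019846639847735
t 4.2 tcp [0.5057 0.2952 0.3398] [179.9   0.  -12.3] q [ 49.  10.  -2.   0. -78.  28.] w 0.0872 F [-0.7 -0.2  0.3]
shift [-0.0136 -0.1024  0.1397] turn [ 0.001  0.001 -0.004]
```

View pics/w3.png

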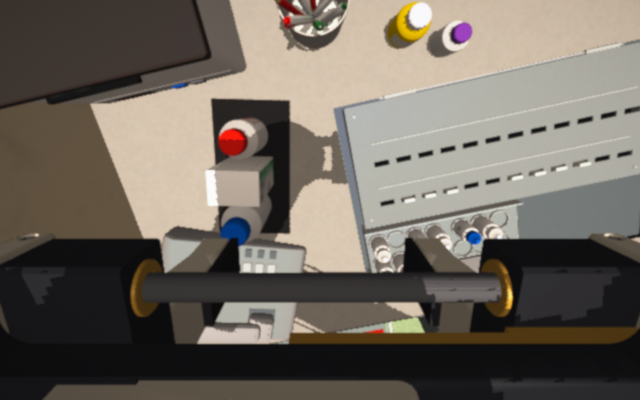

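Run:
```python
from h import *
c=dict(np.load('top0.npz')); W=world(c)
x,y,z=W[...,0],W[...,1],W[...,2]
# along jaw frame
a=np.deg2rad(-13.6); ex=np.array([np.cos(a),np.sin(a)]); ey=np.array([-ex[1],ex[0]])
d=np.stack([x-.5126,y-.397],-1); u=d@ex; v=d@ey
for nm,m in [('body',(abs(u)<.05)&(abs(v)<.105)),('fing',(abs(u)<.015)&(abs(v)<.075)&(abs(v)>.035))]:
    zz=z[m&(z<.4)]; print(nm,np.percentile(zz,[50,95,99,100]))
rel([.5126,.397,.15],-13.6)
rel([.5126,.397,.096],-13.6)
```

```text
body [0.00546726 0.12291332 0.12842725 0.13543647]
fing [0.00293999 0.010283   0.01323377 0.01403718]
t 4.2 tcp [0.5057 0.2952 0.3398] [179.9   0.  -12.3] q [ 49.  10.  -2.   0. -78.  28.] w 0.0872 F [-0.7 -0.2  0.3]
shift [-0.0147 -0.1012  0.1897] turn [0.001 0.001 0.024]
t 4.2 tcp [0.5057 0.2952 0.3398] [179.9   0.  -12.3] q [ 49.  10.  -2.   0. -78.  28.] w 0.0872 F [-0.7 -0.2  0.3]
shift [-0.0147 -0.1013  0.2437] turn [0.001 0.001 0.024]
```

{"method": "step_arm", "body": {"motion": [[0.087,-0.007,-0.05,0,0.024],[0.087,-0.015,-0.101,0.0,0.024],[0.087,-0.015,-0.101,0.05,0.024],[0.087,-0.015,-0.101,0.1,0.024],[0.087,-0.015,-0.101,0.14,0.024]]}}

```text
time_s: 4.82
tcp_pos: [0.5119, 0.3955, 0.199]
eef_rot: [180.0, 0.0, -13.7]
contact_force: [0.1, 0.3, 0.1]
gripper_width: 0.0869
```

Run:
```python
from h import *
rel([.5126,.397,.096],-13.6)
```

```text
t 4.83 tcp [0.5119 0.3955 0.199 ] [180.    0.  -13.7] q [ 55.  20.  -7.  -0. -64.  21.] w 0.0869 F [0.1 0.3 0.1]
shift [ 0.0004 -0.0018  0.103 ] turn [ 0.001  0.    -0.001]
```

{"method": "step_arm", "body": {"motion": [[0.087,0,-0.001,0.03,0],[0.087,0,-0.001,0.06,0.0],[0.087,0,-0.001,0.085,0],[0.087,0,-0.001,0.102,0],[0.087,0,-0.001,0.102,0]]}}

```text
time_s: 5.45
tcp_pos: [0.5119, 0.3973, 0.0978]
eef_rot: [179.9, 0.0, -13.6]
contact_force: [0.5, -0.4, 0.6]
gripper_width: 0.0871
```

{"method": "step_arm", "body": {"motion": [[0.05,0,0,0,0],[0.05,0,0,0,0],[0.05,0,0,0,0],[0.05,0,0,0,0]], "newtons": 20}}

```text
time_s: 5.95
tcp_pos: [0.5119, 0.3991, 0.0992]
eef_rot: [-180.0, -0.0, -13.5]
contact_force: [-0.9, -0.0, 3.1]
gripper_width: 0.0599
```

Run:
```python
from h import *
rel([.5126,.397,.096],-13.6)
```

```text
t 5.95 tcp [0.5119 0.3991 0.0992] [-180.    -0.   -13.5] q [ 55.  25. -13.   0. -52.  21.] w 0.0599 F [-0.9 -0.   3.1]
shift [0.0011 0.0019 0.0032] turn [-0.001 -0.     0.002]
```

{"method": "step_arm", "body": {"motion": [[0.05,0,0,-0.015,0],[0.05,0,0,-0.05,0],[0.05,0,0,-0.09,0],[0.05,0,0,-0.13,0],[0.05,0,0,-0.17,0]]}}

```text
time_s: 6.58
tcp_pos: [0.5116, 0.3987, 0.2709]
eef_rot: [-180.0, -0.0, -13.5]
contact_force: [0.1, 0.8, -1.5]
gripper_width: 0.0601
```

Run:
```python
from h import *
rel([.48,.14,.27],-10)
rel([.36,-.29,.27],0)
c=capture('side'); save(c,'s1'); c=capture('wrist'); save(c,'w4')
```

```text
t 6.58 tcp [0.5116 0.3987 0.2709] [-180.    -0.   -13.5] q [ 55.  17.  -1.   0. -72.  21.] w 0.0601 F [ 0.1  0.8 -1.5]
shift [0.0297 0.2589 0.0008] turn [-0.001 -0.    -0.061]
t 6.58 tcp [0.5116 0.3987 0.2709] [-180.    -0.   -13.5] q [ 55.  17.  -1.   0. -72.  21.] w 0.0601 F [ 0.1  0.8 -1.5]
shift [1.34e-02 7.05e-01 5.00e-04] turn [-0.001 -0.    -0.236]
```

View pics/w4.png

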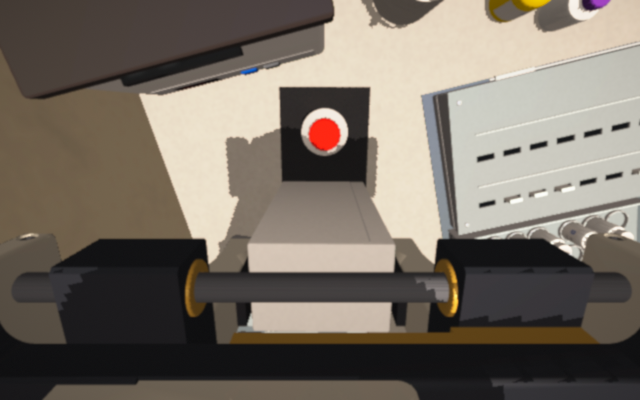

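Wrist view: the carton is held straight between the fingers (250–390, 185–330). The red bottle is still standing at (324,132). Next I carry it to the free worktop in front of the station.

{"method": "step_arm", "body": {"motion": [[0.05,0.005,0.04,0,-0.01],[0.05,0.01,0.085,0,-0.02],[0.05,0.02,0.135,0,-0.03],[0.05,0.025,0.185,0,-0.05],[0.05,0.03,0.235,0,-0.06]]}}

```text
time_s: 7.3
tcp_pos: [0.4854, 0.1617, 0.2689]
eef_rot: [-180.0, -0.0, -10.0]
contact_force: [0.4, -0.5, -1.4]
gripper_width: 0.0598
```

{"method": "step_arm", "body": {"motion": [[0.05,0.005,0.05,0,-0.03],[0.05,0.01,0.1,0,-0.06],[0.05,0.01,0.15,0,-0.09],[0.05,0.01,0.2,0,-0.12],[0.05,0.01,0.25,0,-0.15]]}}

```text
time_s: 7.92
tcp_pos: [0.4514, -0.0861, 0.2691]
eef_rot: [-180.0, -0.0, -1.4]
contact_force: [0.5, 0.6, -1.4]
gripper_width: 0.06
```

Run:
```python
from h import *
rel([.36,-.29,.27],0)
```

```text
t 7.92 tcp [ 0.4514 -0.0861  0.2691] [-180.    -0.    -1.4] q [ 14.  -1. -23.  -0. -68.  75.] w 0.06 F [ 0.5  0.6 -1.4]
shift [-0.0864  0.2061 -0.001 ] turn [-0.    -0.001 -0.024]
```

{"method": "step_arm", "body": {"motion": [[0.05,-0.02,0.05,0,-0.01],[0.05,-0.042,0.1,0,-0.024],[0.05,-0.065,0.15,0,-0.024],[0.05,-0.091,0.206,0.03,-0.024],[0.05,-0.091,0.206,0.08,-0.024]]}}

```text
time_s: 8.55
tcp_pos: [0.3554, -0.2911, 0.1896]
eef_rot: [179.9, -0.3, -0.3]
contact_force: [1.2, 0.2, -2.8]
gripper_width: 0.06
```

Run:
```python
from h import *
rel([.355,-.29,.098],0)
```

```text
t 8.55 tcp [ 0.3554 -0.2911  0.1896] [179.9  -0.3  -0.3] q [-15.   2. -30.   0. -57. 104.] w 0.06 F [ 1.2  0.2 -2.8]
shift [-0.0009 -0.0012  0.0916] turn [ 0.002 -0.005 -0.006]
```

{"method": "step_arm", "body": {"motion": [[0.05,0,0,0.035,-0.005],[0.05,0,0,0.065,-0.005],[0.05,0,0,0.082,-0.005],[0.05,0,0,0.088,-0.005],[0.05,0,0,0.088,-0.005]]}}

```text
time_s: 9.18
tcp_pos: [0.356, -0.2882, 0.1008]
eef_rot: [180.0, 0.0, 0.2]
contact_force: [-1.4, 0.3, -1.3]
gripper_width: 0.0599
```

{"method": "step_arm", "body": {"motion": [[0.05,0,0,0.003,0],[0.05,0,0,0.005,0]]}}

```text
time_s: 9.43
tcp_pos: [0.3563, -0.2883, 0.0961]
eef_rot: [180.0, -0.1, 0.2]
contact_force: [-2.3, -2.9, 9.4]
gripper_width: 0.0597
```

{"method": "step_arm", "body": {"motion": [[0.07,0,0,-0.001,0],[0.087,0,0,-0.001,0],[0.087,0,0,-0.001,0],[0.087,0,0,-0.03,0],[0.087,0,0,-0.085,0]]}}

```text
time_s: 10.05
tcp_pos: [0.3545, -0.2876, 0.1799]
eef_rot: [-179.9, 0.3, 0.2]
contact_force: [2.3, -1.0, -0.4]
gripper_width: 0.0869
```

{"method": "step_arm", "body": {"motion": [[0.087,0,0,-0.02,0.18],[0.087,0,0,-0.04,0.36],[0.087,0,0,-0.06,0.54],[0.087,0,0,-0.08,0.72],[0.087,0,0,-0.1,0.9]]}}

```text
time_s: 10.68
tcp_pos: [0.3557, -0.2881, 0.2812]
eef_rot: [-180.0, 0.0, -51.7]
contact_force: [0.3, -0.4, -0.5]
gripper_width: 0.0871
```

Run:
```python
from h import *
rel([.356,-.29,.22],-90)
c=capture('wrist'); save(c,'w5'); W=world(c)
x,y,z=W[...,0],W[...,1],W[...,2]
m=(abs(x-.356)<.05)&(abs(y+.29)<.05)&(z>.105)&(z<.125)
n,lab,st,ce=cv2.connectedComponentsWithStats(m.astype(np.uint8))
for i in range(1,n):
    if st[i,4]>60:
        mm=lab==i; print(st[i],cv2.minAreaRect((W[mm][:,:2]*1000).astype(np.float32)),np.median(z[mm]))
c=capture('side'); save(c,'s5')
for l in ['kit_centre']:
    print([(np.round(d['location'],4),round(d['p'],2)) for d in spotter.tip_of('wrist',l)],[(np.round(d['location'],4),round(d['p'],2)) for d in spotter.tip_of('side',l)])
```

```text
t 10.68 tcp [ 0.3557 -0.2881  0.2812] [-180.     0.   -51.7] q [-14.  -2. -22.  -0. -70.  53.] w 0.0871 F [ 0.3 -0.4 -0.5]
shift [0.0017 0.001  0.0612] turn [-0.     0.     0.668]
[ 285  148   72   73 2708] ((357.1041259765625, -289.5780029296875), (42.222110748291016, 60.37224197387695), 0.0615786649286747) 0.11555463611277256
[(array([ 0.3611, -0.2887,  0.0543]), 0.85)] [(array([ 0.3542, -0.2881,  0.0544]), 0.54)]
```

View pics/w5.png

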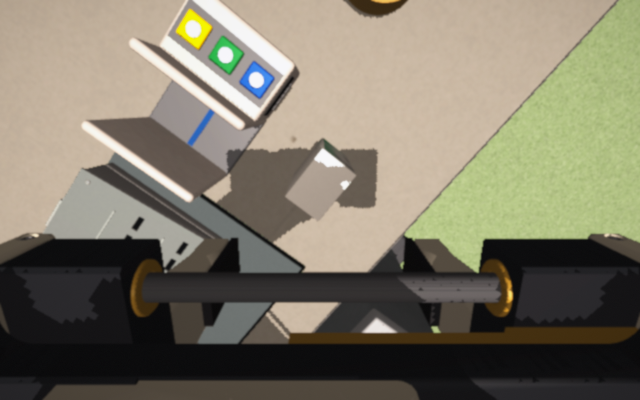

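View pics/s5.png

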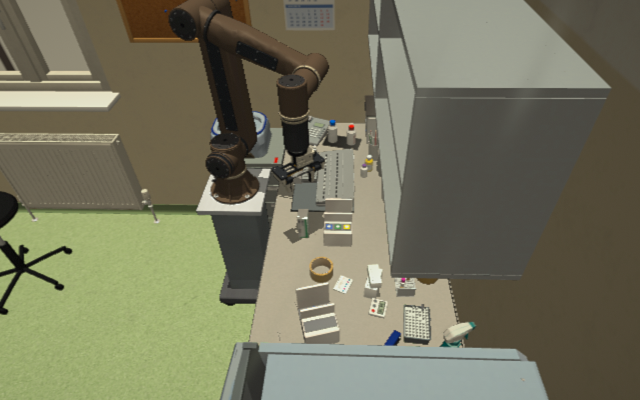

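Wrist view: the carton stands upright and square at (320,178), in front of the station; the blue line shows at (202,127) and the green key at (225,55). The side view agrees, with the carton at (303,227). Now I regrasp it a quarter turn round.

{"method": "step_arm", "body": {"motion": [[0.087,0.001,0.0,0.0,0.18],[0.087,0.002,0.001,0.01,0.36],[0.087,0.002,0.001,0.03,0.54],[0.087,0.002,0.001,0.06,0.668],[0.087,0.002,0.001,0.08,0.668]]}}

```text
time_s: 11.5
tcp_pos: [0.3552, -0.2899, 0.1983]
eef_rot: [179.9, 0.1, -89.6]
contact_force: [0.5, -0.4, 0.6]
gripper_width: 0.0872
```

Run:
```python
from h import *
rel([.357,-.2895,.097],-90)
c=capture('wrist'); save(c,'w6'); W=world(c)
x,y,z=W[...,0],W[...,1],W[...,2]
m=(abs(x-.356)<.05)&(abs(y+.29)<.05)&(z>.105)&(z<.125)
mm=m;print(cv2.minAreaRect((W[mm][:,:2]*1000).astype(np.float32)),np.median(z[mm]))
hsv=cv2.cvtColor(c['image'],cv2.COLOR_RGB2HSV)
m=(abs(x-.503)<.08)&(abs(y+.247)<.04)&(z>-.01)&(z<.03)&(hsv[...,0]>=95)&(hsv[...,0]<=130)&(hsv[...,1]>130)
print('line',m.sum(),cv2.minAreaRect((W[m][:,:2]*1000).astype(np.float32)))
m=(abs(x-.503)<.08)&(abs(y+.247)<.07)&(z>.117)&(z<.13)
print('walls',m.sum(),cv2.minAreaRect((W[m][:,:2]*1000).astype(np.float32)))
```

```text
t 11.5 tcp [ 0.3552 -0.2899  0.1983] [ 1.799e+02  1.000e-01 -8.960e+01] q [-15.   2. -29.  -0. -59.  15.] w 0.0872 F [ 0.5 -0.4  0.6]
shift [-0.0002 -0.002   0.1013] turn [0.002 0.001 0.006]
((357.3252258300781, -289.2263488769531), (60.81496810913086, 42.072078704833984), 89.91840362548828) 0.11553304377192994
line 169 ((503.4396667480469, -227.46568298339844), (34.49456787109375, 6.674007415771484), 89.72962951660156)
walls 2469 ((502.49200439453125, -290.3909606933594), (115.5462646484375, 10.643977165222168), 0.3167475163936615)
```

{"method": "step_arm", "body": {"motion": [[0.087,0.0,-0.002,0.03,0.005],[0.087,0.0,-0.002,0.06,0.005],[0.087,0.0,-0.002,0.085,0.005],[0.087,0.0,-0.002,0.1,0.005],[0.087,0.0,-0.002,0.1,0.005]]}}

```text
time_s: 12.18
tcp_pos: [0.3573, -0.29, 0.0994]
eef_rot: [179.8, 0.1, -89.9]
contact_force: [0.1, 0.8, 0.3]
gripper_width: 0.087
```

{"method": "step_arm", "body": {"motion": [[0.03,0,0,0,0],[0.03,0,0,0,0],[0.03,0,0,0,0],[0.03,0,0,0,0],[0.03,0,0,0,0]], "newtons": 20}}

```text
time_s: 12.8
tcp_pos: [0.3584, -0.2903, 0.1007]
eef_rot: [-180.0, -0.0, -89.9]
contact_force: [-1.1, 0.3, 0.2]
gripper_width: 0.0427
```

{"method": "step_arm", "body": {"motion": [[0.03,0,0,-0.015,0],[0.03,0,0,-0.05,0],[0.03,0,0,-0.09,0],[0.03,0,0,-0.13,0],[0.03,0,0,-0.16,0]]}}

```text
time_s: 13.42
tcp_pos: [0.3584, -0.2903, 0.2622]
eef_rot: [-179.9, -0.0, -89.9]
contact_force: [0.7, -0.6, -1.3]
gripper_width: 0.0418
```

Run:
```python
from h import *
rel([.503,-.2475,.26],-90)
c=capture('wrist'); save(c,'w7')
```

```text
t 13.43 tcp [ 0.3584 -0.2903  0.2622] [-179.9   -0.   -89.9] q [-14.  -1. -24.  -0. -67.  14.] w 0.0418 F [ 0.7 -0.6 -1.3]
shift [-0.0427 -0.1447  0.0024] turn [-0.001 -0.     0.001]
```

View pics/w7.png

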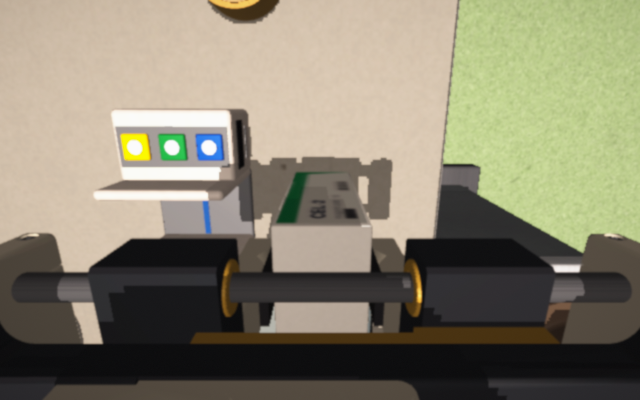

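Wrist view: the carton is held across its 42 mm (275–365, 175–330), and the bay with its blue line is at (207,215). Next I move over the bay.

{"method": "step_arm", "body": {"motion": [[0.03,-0.01,-0.035,0,0.001],[0.03,-0.022,-0.075,0,0.001],[0.03,-0.034,-0.115,0,0.001],[0.03,-0.042,-0.145,0,0.001],[0.03,-0.042,-0.145,0,0.001]]}}

```text
time_s: 14.1
tcp_pos: [0.5047, -0.2474, 0.2592]
eef_rot: [179.9, 0.0, -89.9]
contact_force: [-1.1, -0.0, -2.0]
gripper_width: 0.042
```

Run:
```python
from h import *
rel([.503,-.2485,.112],-90)
c=capture('wrist'); save(c,'w8')
W=world(c);x,y,z=W[...,0],W[...,1],W[...,2]
m=(abs(x-.503)<.08)&(abs(y+.247)<.07)&(z>.117)&(z<.13)
print('walls',m.sum(),cv2.minAreaRect((W[m][:,:2]*1000).astype(np.float32)))
c=capture('top'); save(c,'t8')
```

```text
t 14.1 tcp [ 0.5047 -0.2474  0.2592] [179.9   0.  -89.9] q [ -6.   9. -13.  -0. -68.   6.] w 0.042 F [-1.1 -0.  -2. ]
shift [0.0011 0.0014 0.1472] turn [0.002 0.    0.001]
walls 1777 ((503.58642578125, -251.0635223388672), (87.96903228759766, 115.1893539428711), 89.82067108154297)
```

View pics/w8.png

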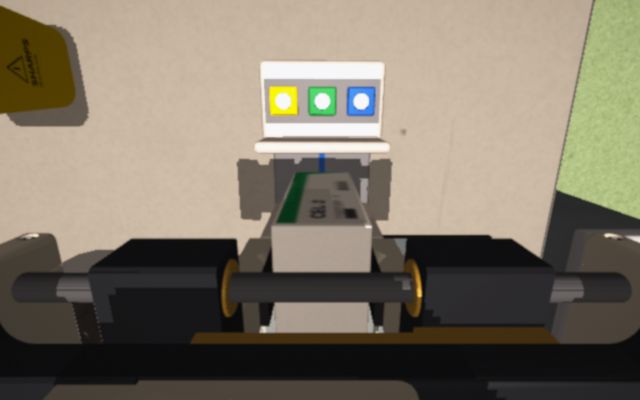

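Wrist view: the carton is centred above the bay, in line with the blue line (322,162) and the green key (322,101). I lower it now.

{"method": "step_arm", "body": {"motion": [[0.03,0.001,0.001,0.02,0.001],[0.03,0.001,0.001,0.05,0.001],[0.03,0.001,0.001,0.08,0.001],[0.03,0.001,0.001,0.105,0.001],[0.03,0.001,0.001,0.125,0.001]]}}

```text
time_s: 14.82
tcp_pos: [0.5009, -0.2495, 0.1348]
eef_rot: [180.0, 0.0, -90.1]
contact_force: [0.4, 0.4, -1.6]
gripper_width: 0.0424
```

{"method": "step_arm", "body": {"motion": [[0.03,0,0,0.008,0],[0.03,0,0,0.015,0],[0.03,0,0,0.018,0],[0.03,0,0,0.018,0]]}}

```text
time_s: 15.32
tcp_pos: [0.5025, -0.2493, 0.1179]
eef_rot: [-180.0, -0.0, -90.1]
contact_force: [0.1, 0.3, -1.9]
gripper_width: 0.0418
```

{"method": "step_arm", "body": {"motion": [[0.03,0,0,0.003,0],[0.03,0,0,0.004,0]]}}

```text
time_s: 15.58
tcp_pos: [0.5024, -0.2492, 0.1136]
eef_rot: [-180.0, 0.0, -90.1]
contact_force: [0.2, 0.5, -0.9]
gripper_width: 0.0416
```

Run:
```python
from h import *
rel([.503,-.2485,.112],-90)
c=capture('wrist'); save(c,'w9')
c=capture('side'); save(c,'s9')
```

```text
t 15.57 tcp [ 0.5024 -0.2492  0.1136] [-180.     0.   -90.1] q [ -6.  17. -24.  -0. -49.   6.] w 0.0416 F [ 0.2  0.5 -0.9]
shift [-0.0007 -0.0006  0.0016] turn [-0.     0.    -0.001]
```

View pics/w9.png

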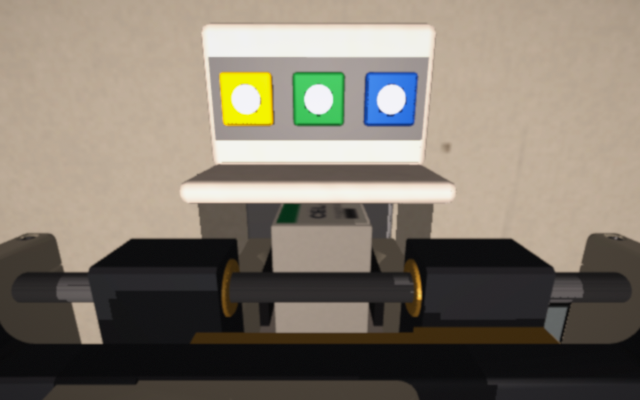

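Wrist view: the carton is inside the bay behind the near wall (318,190), with no contact yet. A few more millimetres down.

{"method": "step_arm", "body": {"motion": [[0.03,-0.001,0,0.002,0],[0.03,-0.001,0,0.003,0],[0.03,-0.001,0,0.003,0]]}}

```text
time_s: 16.05
tcp_pos: [0.5023, -0.2482, 0.1107]
eef_rot: [-180.0, -0.0, -90.0]
contact_force: [-1.0, 0.5, 1.6]
gripper_width: 0.0421
```

{"method": "step_arm", "body": {"motion": [[0.03,0,0,0.001,0],[0.03,0,0,0.002,0]]}}

```text
time_s: 16.3
tcp_pos: [0.5024, -0.2483, 0.1106]
eef_rot: [-180.0, -0.0, -90.0]
contact_force: [-7.4, 5.7, 24.2]
gripper_width: 0.042
```

{"method": "step_arm", "body": {"motion": [[0.03,0,0,-0.002,0],[0.06,0,0,-0.002,0],[0.087,0,0,-0.002,0],[0.087,0,0,-0.002,0],[0.087,0,0,-0.002,0]]}}

```text
time_s: 16.92
tcp_pos: [0.5023, -0.2482, 0.1104]
eef_rot: [180.0, 0.0, -90.1]
contact_force: [1.6, -0.4, 0.5]
gripper_width: 0.0764
```

{"method": "step_arm", "body": {"motion": [[0.087,0,0,-0.01,0],[0.087,0,0,-0.03,0],[0.087,0,0,-0.07,0],[0.087,0,0,-0.12,0],[0.087,0,0,-0.14,0]]}}

```text
time_s: 17.55
tcp_pos: [0.5035, -0.2486, 0.2548]
eef_rot: [-179.7, -0.1, -90.0]
contact_force: [-0.2, 0.7, -0.6]
gripper_width: 0.0871
```

Run:
```python
from h import *
c=capture('wrist'); save(c,'w10')
W=world(c);x,y,z=W[...,0],W[...,1],W[...,2]
m=(abs(x-.503)<.06)&(abs(y+.247)<.034)&(z>.117)&(z<.133)
print('kit',m.sum(),cv2.minAreaRect((W[m][:,:2]*1000).astype(np.float32)),np.percentile(z[m],[5,50,95]))
# top plane tilt
A=np.c_[W[m][:,:2]-W[m][:,:2].mean(0),np.ones(m.sum())]; print('slope',np.linalg.lstsq(A,z[m],rcond=None)[0])
hsv=cv2.cvtColor(c['image'],cv2.COLOR_RGB2HSV)
reg=(abs(x-.503)<.08)&(abs(y+.327)<.05)&(z>.07)&(z<.1)
for n,lo,hi in [('yellow',20,35),('green',45,85),('blue',95,130)]:
    m=reg&(hsv[...,0]>=lo)&(hsv[...,0]<=hi)&(hsv[...,1]>130)
    print(n,m.sum(),cv2.minAreaRect((W[m][:,:2]*1000).astype(np.float32)),np.median(z[m]))
print([(np.round(d['location'],4),round(d['p'],2)) for d in spotter.tip_of('wrist','key_green_top')])
print([(np.round(d['location'],4),round(d['p'],2)) for d in spotter.tip_of('wrist','kit_centre')])
rel([.5035,-.3285,.15],-90)
rel([.5035,-.3285,.15],0)
```

```text
kit 3332 ((501.58038330078125, -247.26473999023438), (41.96132278442383, 60.130958557128906), 0.13526855409145355) [0.12424556 0.12554183 0.12668758]
slope [0.00029767 0.01230231 0.12544854]
yellow 587 ((539.5679321289062, -328.4897766113281), (24.64354705810547, 25.92960548400879), 89.91886138916016) 0.08389663384886059
green 489 ((503.1033020019531, -327.9995422363281), (23.740428924560547, 23.971763610839844), 89.86901092529297) 0.08396908021505378
blue 522 ((467.52716064453125, -327.9909973144531), (25.008827209472656, 23.729934692382812), 0.008881411515176296) 0.08394735994614166
[(array([ 0.5076, -0.3257,  0.0812]), 0.67), (array([ 0.471 , -0.329 ,  0.0803]), 0.58)]
[]
t 17.7 tcp [ 0.5028 -0.2483  0.2524] [-179.8   -0.   -90.1] q [ -6.   9. -13.   0. -67.   6.] w 0.0873 F [-0.6  0.1 -0.1]
shift [ 0.0802 -0.0004  0.1024] turn [-0.003 -0.    -0.001]
t 17.7 tcp [ 0.5028 -0.2483  0.2524] [-179.8   -0.   -90.1] q [ -6.   9. -13.   0. -67.   6.] w 0.0873 F [-0.6  0.1 -0.1]
shift [ 0.0802 -0.0004  0.1024] turn [-0.002 -0.003 -1.572]
```

View pics/w10.png

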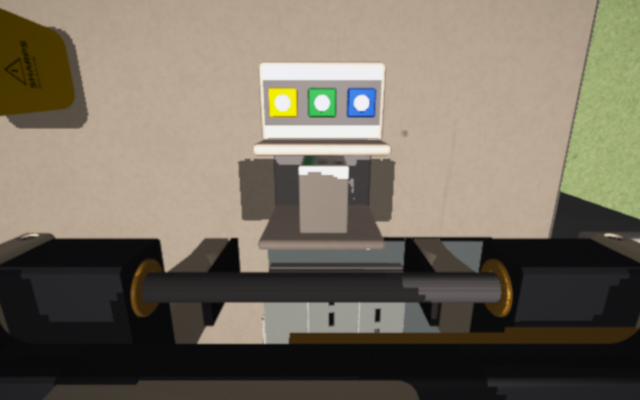

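The carton stands on the line at (0.502, -0.247), square, with its top at 0.1254 m. In the picture it is at (323,198), clear of the fingers. For the press I close the fingers and turn the jaws across the row of keys, so they stay clear of the neighbouring keys.

{"method": "step_arm", "body": {"motion": [[0.0,0.016,0,0,-0.18],[0.0,0.032,0,0,-0.36],[0.0,0.048,0,0,-0.54],[0.0,0.064,0,0,-0.72],[0.0,0.08,0,0,-0.9]]}}

```text
time_s: 18.32
tcp_pos: [0.5017, -0.3285, 0.2494]
eef_rot: [180.0, 0.1, -38.2]
contact_force: [0.2, 0.1, -0.5]
gripper_width: 0.0424
```

{"method": "step_arm", "body": {"motion": [[0.0,0,0,0,-0.18],[0.0,0,0,0,-0.36],[0.0,0,0,0,-0.54],[0.0,0,0,0,-0.672],[0.0,0,0,0,-0.672]]}}

```text
time_s: 18.95
tcp_pos: [0.5018, -0.328, 0.2496]
eef_rot: [-180.0, 0.1, -0.1]
contact_force: [-0.2, 0.4, -0.7]
gripper_width: 0.0008
```

Run:
```python
from h import *
print(r.tip_extent)
rel([.5032,-.328,.122],0)
```

```text
0.019
t 18.95 tcp [ 0.5018 -0.328   0.2496] [-1.8e+02  1.0e-01 -1.0e-01] q [-15.  13.  -9.  -0. -68. 104.] w 0.0008 F [-0.2  0.4 -0.7]
shift [1.600e-03 1.000e-04 1.276e-01] turn [-0.001  0.002 -0.001]
```

{"method": "step_arm", "body": {"motion": [[0.0,0.001,0,0.04,0],[0.0,0.001,0,0.08,0],[0.0,0.001,0,0.115,0],[0.0,0.001,0,0.135,0],[0.0,0.001,0,0.138,0]]}}

```text
time_s: 19.58
tcp_pos: [0.502, -0.3278, 0.1106]
eef_rot: [-179.9, 0.2, -0.2]
contact_force: [-0.3, -0.1, 0.8]
gripper_width: 0.0007
```

Run:
```python
from h import *
rel([.5032,-.328,.1025],0)
c=capture('wrist'); save(c,'w11')
```

```text
t 19.57 tcp [ 0.502  -0.3278  0.1106] [-179.9    0.2   -0.2] q [-14.  20. -19.  -0. -51. 104.] w 0.0007 F [-0.3 -0.1  0.8]
shift [0.0012 0.0002 0.0081] turn [-0.001  0.004 -0.003]
```

View pics/w11.png

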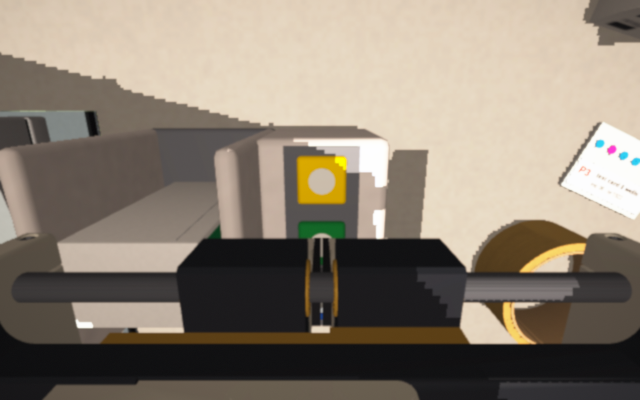

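Wrist view: the closed fingers are over the green key (322,235), and the yellow key (322,180) is well clear. Pressing down in small steps.

{"method": "step_arm", "body": {"motion": [[0.0,0.001,0,0.003,0],[0.0,0.001,0,0.006,0],[0.0,0.001,0,0.0075,0],[0.0,0.001,0,0.0075,0]]}}

```text
time_s: 20.12
tcp_pos: [0.5042, -0.3282, 0.1052]
eef_rot: [180.0, -0.0, 0.0]
contact_force: [0.1, -0.9, 0.1]
gripper_width: 0.0002
```

{"method": "step_arm", "body": {"motion": [[0.0,0,0,0.001,0],[0.0,0,0,0.001,0]]}}

```text
time_s: 20.38
tcp_pos: [0.5042, -0.3282, 0.1041]
eef_rot: [-180.0, 0.0, 0.0]
contact_force: [-0.1, 0.9, -0.9]
gripper_width: 0.0002
```

{"method": "step_arm", "body": {"motion": [[0.0,0,0,0.001,0],[0.0,0,0,0.002,0],[0.0,0,0,0.002,0]]}}

```text
time_s: 20.75
tcp_pos: [0.5043, -0.3282, 0.1022]
eef_rot: [180.0, -0.0, 0.0]
contact_force: [-0.3, 0.7, 2.3]
gripper_width: 0.0006
```

{"method": "step_arm", "body": {"motion": [[0.0,0,0,0.001,0],[0.0,0,0,0.001,0]]}}

```text
time_s: 21.0
tcp_pos: [0.5043, -0.3282, 0.1014]
eef_rot: [180.0, -0.0, 0.0]
contact_force: [-1.4, 1.4, 5.8]
gripper_width: 0.0004
```

{"method": "step_arm", "body": {"motion": [[0.0,0,0,0.001,0],[0.0,0,0,0.0015,0],[0.0,0,0,0.0015,0]]}}

```text
time_s: 21.38
tcp_pos: [0.5043, -0.3282, 0.1008]
eef_rot: [180.0, -0.0, 0.0]
contact_force: [-3.3, 3.0, 11.3]
gripper_width: 0.0004
```

{"method": "step_arm", "body": {"motion": [[0.0,0,0,0.0002,0],[0.0,0,0,0.0002,0],[0.0,0,0,0.0002,0],[0.0,0,0,0.0002,0],[0.0,0,0,0.0002,0]]}}

```text
time_s: 22.0
tcp_pos: [0.5043, -0.3282, 0.1008]
eef_rot: [180.0, -0.0, 0.0]
contact_force: [-3.9, 2.9, 13.5]
gripper_width: 0.0005
```

{"method": "step_arm", "body": {"motion": [[0.0,0,0,0,0],[0.0,0,0,0,0],[0.0,0,0,0,0],[0.0,0,0,0,0],[0.0,0,0,0,0]]}}

```text
time_s: 22.62
tcp_pos: [0.5043, -0.3283, 0.1008]
eef_rot: [180.0, -0.0, 0.0]
contact_force: [-3.3, 3.8, 13.5]
gripper_width: 0.0005
```

{"method": "step_arm", "body": {"motion": [[0.0,0,0,-0.004,0],[0.0,0,0,-0.02,0],[0.0,0,0,-0.06,0],[0.0,0,0,-0.11,0],[0.0,0,0,-0.16,0]]}}

```text
time_s: 23.25
tcp_pos: [0.504, -0.3282, 0.2616]
eef_rot: [180.0, -0.0, 0.0]
contact_force: [0.6, -0.6, -0.3]
gripper_width: 0.0002
```

{"method": "step_arm", "body": {"motion": [[0.0,0,0.05,0,0.1],[0.0,0,0.1,0,0.1],[0.0,0,0.14,0,0.1],[0.0,0,0.14,0,0.1]]}}

```text
time_s: 23.75
tcp_pos: [0.5035, -0.4706, 0.2589]
eef_rot: [-180.0, 0.1, -5.9]
contact_force: [-0.0, -0.5, 0.1]
gripper_width: 0.0005
```

Run:
```python
from h import *
rel([.5032,-.328,.1025],0)
for n in ['side','top','wrist']:
    c=capture(n); save(c,n+'F')
    W=world(c);x,y,z=W[...,0],W[...,1],W[...,2]
    m=(abs(x-.503)<.06)&(abs(y+.247)<.033)&(z>.115)&(z<.135)
    if m.sum()>10: print(n,'kit',m.sum(),cv2.minAreaRect((W[m][:,:2]*1000).astype(np.float32)),np.median(z[m]))
    m=(abs(x-.503)<.012)&(abs(y+.328)<.012)&(z>.07)&(z<.1)
    if m.sum()>5: print(n,'green z',np.median(z[m]))
    for l in ['kit_centre','bottle_red','bottle_blue','tape']:
        print(n,l,[(np.round(d['location'],4),round(d['p'],2)) for d in spotter.tip_of(n,l)])
```

```text
t 23.75 tcp [ 0.5035 -0.4706  0.2589] [-1.8e+02  1.0e-01 -5.9e+00] q [-27.  22.   4.   0. -72. 111.] w 0.0005 F [-0.  -0.5  0.1]
shift [-0.0148 -0.1418  0.1564] turn [-0.     0.001 -0.103]
side kit_centre []
side bottle_red []
side bottle_blue []
side tape [(array([ 0.4463, -0.5008, -0.0008]), 0.78)]
top kit_centre []
top bottle_red [(array([0.5666, 0.3858, 0.0046]), 0.66)]
top bottle_blue [(array([0.4647, 0.4072, 0.002 ]), 0.77)]
top tape [(array([ 0.4408, -0.5043, -0.001 ]), 0.58)]
wrist kit 3313 ((501.95062255859375, -248.02369689941406), (62.5140266418457, 42.26362609863281), 89.95574188232422) 0.12541267677835127
wrist green z 0.08414249002888577
wrist kit_centre [(array([ 0.5062, -0.2435,  0.0666]), 0.82)]
wrist bottle_red []
wrist bottle_blue []
wrist tape []
```

View pics/sideF.png

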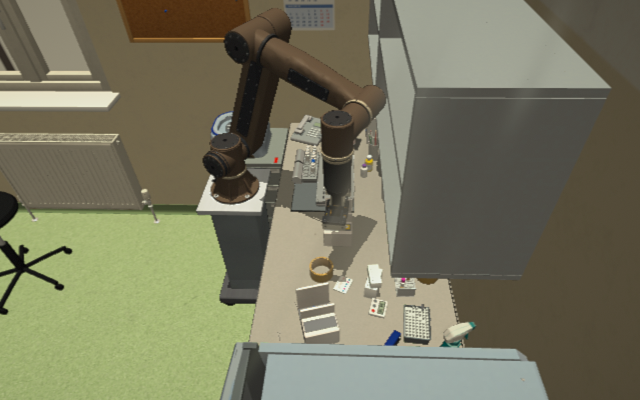

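View pics/topF.png

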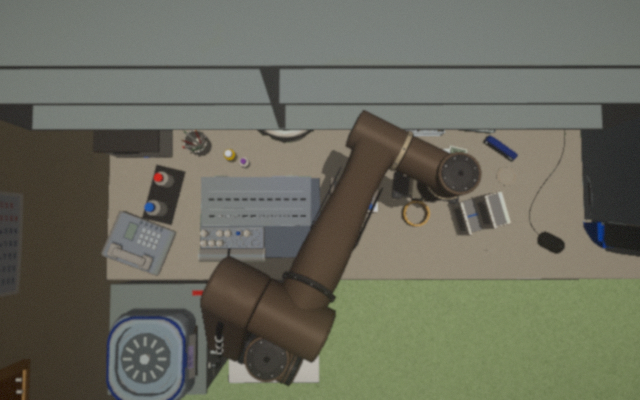

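The side view shows the arm clear of the station, with the tape at (321,269) where it was. In the top view both bottles still stand at (163,178) and (155,208). The wrist depth puts the carton on the line and the green key back up, so I'm handing in.

```bash
python3 -c "
from h import *
print(workorder.close_job())"
```

```text
the job is handed in; nothing more can be done
None
```

The carton stands in the station bay on the blue line, the green key has been pressed and released, and the job was handed in at about 24 s of the 67 s allowed. No verdict was reported.

**What I did:** I lifted the carton out from between the bottles across its 60 mm. I set it down in front of the station, regrasped it across its 42 mm and stood it in the bay. Then I closed the fingers and pressed the green key with about 11 to 13.5 N for more than 1.2 s before backing off.

**Last checks:**
- **Carton:** the wrist camera put it at (0.502, -0.248), within about 2 mm of the middle of the line. It is square to well under 1° and its top is level at 0.125 m, which fits it standing on the bay floor.
- **Green key:** it is up again, with its top at 0.084 m.
- **Bystanders:** the bottles and tape were detected within about 5 mm of where they started, which is about the detector's accuracy. The other two keys were not touched.
- **Robot:** the arm is clear of everything.

**Disagreements and gaps:**
- In the final pictures the side and top cameras could not see the carton, because the arm hid it.
- The spotter's height for the carton centre (0.0666 m) and its position were 1 to 5 mm off the depth measurement, within its usual error.

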